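# Refit the spill plate of the gas stove

## Robot

A 6-joint arm with a two-finger parallel gripper is mounted at the origin on the work surface. World frame = base frame: x ahead of the robot, y to its left, z up, the work surface at z = 0. Lengths are in m, angles in rad, forces in N, time in s.
With the tool pointing down it reaches from about 0.375 to 0.9 m from the base axis. Payload 3.1 kg.
Tool frame: the origin (TCP) lies between the finger pads; the fingertips stand manip.finger_overhang ahead of it and the grasp point (between the pads) lies 5 mm behind it (manip.finger_overhang is the distance from the TCP to the fingertips, in m); z points along the fingers, y is the line along which they close (so a half turn about z gives the same grasp; the last joint's range is limited). The gripper opens to 85 mm and grips with 20 to 120 N. Pads are 22 mm wide; open, the fingers measure 114 mm over their backs; the gripper's body (76 mm by 85 mm) begins 54 mm behind the grasp point. The pads swing forward as they close: fully open they stand 13 mm farther back than shut.
Start: joints at [1.107, 0.527, 1.433, -0, 1.181, -0.178], TCP at [0.176, 0.6, 0.245] pointing down, gripper open.
Joint ranges: [-3.08, 3.08], [-0.75, 2.2], [0.22, 2.44], [-1.43, 4.57], [0, 2.65], [-2.85, 2.85]. Speed limits (rad/s): [2.79, 2.79, 3.14, 3.14, 3.14, 3.14].

## Interface

Orientations are given as a unit quaternion [x, y, z, w].
In Python, from station import manip gives the robot as it stands.
- The arm moves only by the tool drive_tool, never from a script. Its argument "plan" is a list of rows, each a list of 7 numbers: the shift along the tool's x, y, z in m, then the turn, a rotation vector about the tool's x, y, z in degrees, then the opening, from -1 (shut) to 1 (fully open). In form: [[x, y, z, wx, wy, wz, gripper], ...]. A call has 1 to 10 rows; each row shifts and turns the commanded pose from where the row before left it, along the tool's axes as they then stand; what a row does not reach is not made up. A row lasts 1/10 s, in which the tool goes at most 50 mm and 8.59 degrees, less where a joint would pass 70% of its speed; a pose out of reach is approached as far as the arm can. A call is refused whole if a number of a shift passes 0.05 or a number of a turn 8.59, either way. A call with a gripper value outside its range is refused whole. The fingers move at their own pace and stop on an object; "newtons" is the grip in N (left out, the last holds). Time passes only in rows, so rows that do not move let the fingers close. It gives the time, the measured TCP pose, the force, the opening and the grip force at its end, in the units of the state.
- manip.sense(): the state, without advancing time (a new reading comes with each control period).
- manip.snapshot(name): name is "scene" or "top" or "wrist"; returns a dict with "image" (384x512x3 uint8, red, green, blue), "z_map" (384x512 float32, m along the optical axis (not along the pixel's ray), 0 where there is no reading), "fov_y" (degrees; the focal length in pixels is half the picture's height over the tangent of half this angle, whatever the lens; pixels are square), "cx", "cy" (the principal point, pixels), "extrinsics" (4x4, takes a point from camera to world coordinates); the wrist camera has in their place "mount" (4x4, takes a point from camera to tool coordinates, whose origin is the TCP and whose axes are the flange's). Camera axes: x right, y up, looking along -z (the intrinsics and any distortion apply to the point x, -y, -z); pixel columns grow to the right and rows downward; lengths in m; the calibration is good to about 2 mm. A picture is of the moment at which its call begins: read the wrist's pose just before it.
- manip.sign_off(): hands the job in; it is judged then, once.
The state is a dict: "t": time; "q": joint angles; "qd": joint speeds; "tau": joint torques, N m; "tcp_pos": TCP position; "tool_rot": TCP orientation; "force": force on the tool from outside, world axes, zero at the start; "ft_torque": the same for the moment, N m; "finger_gap": opening from 0.0 (shut) to 1.0 (fully open); "gripper_force": force on a finger pad.
Only numpy, scipy, OpenCV 4.12 (cv2) and the standard library are available. Lean on these libraries where they do the work, as an engineer would, in place of code of your own. Each camera call takes 0.05 s, during which the arm holds its last target. There are 200 camera calls.

## Task

Refit the loose spill plate on the gas stove: carry it by its handle, slip its back edge, tilted down, under the copper lip at the back and push gently against the sprung keeper there until the front edge can pass, then swing the front down until the plate lies flat, fully down in its bay, and let go. Go by feel, never force it against the stove, and leave the other things on the bench where they are.

Things in the scene. Friction and masses are not known exactly. Their poses are not given: they have to be found in the camera images.
- tray: Loose spill plate: aluminium, 190 (x) x 170 (y) x 6 mm, about 0.26 kg, with a 90 mm round burner hole. Origin: centre of its underside, z up; -x is its front, +x its back edge. A black upright rib handle stands on it: 12 mm thick in x, 70 mm long in y, from z = 6 to 46 mm, centred at x = -50 mm, y = 0. It starts flat on the bench.
- tray_handle (a point): Point in the plate's rib handle to grip, at plate (-50, 0, 34) mm; close the fingers along the plate's x, across the 12 mm thickness. Axes as the plate's.
- tray_back_edge (a point): Middle of the plate's lower back edge, at plate (95, 0, 0) mm; this edge goes under the lip. Axes as the plate's.
- stove: Fixed steel gas stove, 300 (x) x 250 (y) mm, top at z = 70 mm, black knob on its front (-x) face. Origin: centre of its underside, on the bench; x points to its back. The plate bay on top is a frame clamped in slots: seat, lip, keeper, nose and burner together sit up to 13 mm nearer or farther along x than the nominal places given here; this offset is NOT measured: find it by feel.
- stove_seat (a point): Nominal place of the fitted plate's origin: stove (0, 0, 80) mm, the seat height (rubber pads on springs that sink 1 mm under 6 N more, 3 mm at most); axes as the stove's, and the fitted plate's axes are parallel to them. Side guides leave the plate 5 mm play each side in y and rise to z = 86 mm. The burner top (z = 79 mm) stays below the seat.
- stove_lip (a point): Nominal front edge of the copper back lip, middle of its underside: stove (70, 0, 95) mm; lip 4 mm thick. Going in with its back edge 1 to 4 mm above the seat and tilted nose-down 0.08 to 0.14 rad, the plate clears the lip.
- stove_keeper (a point): Nominal middle of the face of the brass sprung keeper under the lip: stove (94, 0, 86) mm. The plate's back edge pushes it towards +x: 3 N at first, plus 0.8 N per mm (7.8 N after 6 mm, 11.8 N after 11 mm), then a hard stop. Push it in 6 to 11 mm (aim for about 10 N) so that the front edge can pass the nose. The stove takes at most 20 N from the plate.
- stove_nose (a point): Nominal middle of the nose on the bay's front wall: its edge at stove (-90, 0), z from 88.5 to 92 mm; the wall's inner face below it is at x = -95 mm. The plate's front edge must pass down behind this nose; once the plate is flat and let go, the keeper slides it about 5 mm forward under the nose.
- spoon: Bystander: steel spoon, 180 mm long, along its x. Origin on its underside.
- pot_a: Bystander: small closed amber glass pot, 54 mm across, 75 mm high. Origin: centre of its underside.
- pot_b: Bystander: small closed clear glass pot, 54 mm across, 75 mm high. Origin: centre of its underside.
- mug: Bystander: blue mug, 76 mm across, 85 mm high. Origin: centre of its underside.

How it is judged:
By the outcome, as a careful person would: the job done as asked, in the order asked, and still so for the second after the job is handed in, with the robot touching nothing.
It also fails if it takes over 59 s, if anything falls off the work surface, if the arm or the gripper's body presses on something with over 40 N, if the wrist force passes 120 N, or if a joint passes its speed limit or range.

## Working session

There is one attempt and no reset: what is moved stays moved. The work goes in short steps, Python scripts to look and compute and a tool call to move; the robot and the scene stay as the last step left them, time stands still between calls to the robot, and variables do not carry over. Pictures are saved under pics/ and viewed, at most 10 in all, crops included, and the job is handed in when it is done.

Besides the shell and the picture viewer there is one more tool, called after "Call:" as name([rows], argument=value, ...), one row to a line, values as JSON. drive_tool: Moves the arm, as the interface text tells. Its arguments: {"type":"object","properties":{"plan":{"type":"array"},"newtons":{"type":"number"}},"required":["plan"]}

```bash
mkdir -p pics; ls; cat > h.py <<'E'
import numpy as np, cv2
from station import manip
def snap(n):
    s=manip.sense(); d=manip.snapshot(n); d['s']=s; return d
def cloud(d,T=None):
    z=d['z_map']; h,w=z.shape; f=h/2/np.tan(np.radians(d['fov_y'])/2)
    v,u=np.mgrid[:h,:w]
    P=np.stack([(u-d['cx'])/f*z,-(v-d['cy'])/f*z,-z],-1)
    T=d['extrinsics'] if T is None else T
    return P@T[:3,:3].T+T[:3,3]
def save(n,im): cv2.imwrite('pics/'+n+'.png',np.ascontiguousarray(im[...,::-1]))
E
python3 - <<'E'
from h import *
print(manip.sense(), manip.finger_overhang)
a=snap('scene');b=snap('top')
for n,d in (('scene',a),('top',b)):
    print(n,[(k,d[k]) for k in d if k not in('image','z_map','s')]); np.save('pics/'+n,cloud(d))
    save(n,d['image']); np.save('pics/'+n+'_im',d['image'])
E
```

```text
pics
{'t': 0.0, 'q': array([ 1.10651183e+00,  5.28472434e-01,  1.43388538e+00,  1.18731157e-05,
        1.18140353e+00, -1.78536267e-01]), 'qd': array([ 0.00325986,  0.00018345, -0.00011138, -0.00093478,  0.00255935,
        0.00144574]), 'tau': array([-1.14106930e-03, -4.42351127e+01, -1.78019947e+01, -3.30890989e-04,
        8.54873098e-03, -1.15754028e-05]), 'tcp_pos': array([0.17585416, 0.5990438 , 0.24433512]), 'tool_rot': array([ 1.42390684e-01,  9.89809940e-01, -1.02708105e-03, -3.47758185e-04]), 'force': array([ 0.33113747, -0.43430222,  0.5173359 ]), 'ft_torque': array([-0.00326649, -0.04214455,  0.02746789]), 'gripper_force': 0.0, 'finger_gap': 1.002125062711651} 0.014
scene [('fov_y', 50.224785820652635), ('cx', 255.9091882870105), ('cy', 190.51485871196127), ('extrinsics', array([[ 0.75048466, -0.4397506 ,  0.49334793,  1.05136988],
       [ 0.66060404,  0.47727796, -0.57948947, -0.54578565],
       [ 0.01936675,  0.7608056 ,  0.64869082,  0.76619387],
       [ 0.        ,  0.        ,  0.        ,  1.        ]]))]
top [('fov_y', 47.80322618674172), ('cx', 253.68379495076658), ('cy', 195.33040234803468), ('extrinsics', array([[ 0.02444673,  0.98014783, -0.19675516,  0.32095952],
       [-0.99966817,  0.02236961, -0.01277269,  0.04653858],
       [-0.00811779,  0.19700212,  0.98036945,  1.1348812 ],
       [ 0.        ,  0.        ,  0.        ,  1.        ]]))]
```

View pics/scene.png

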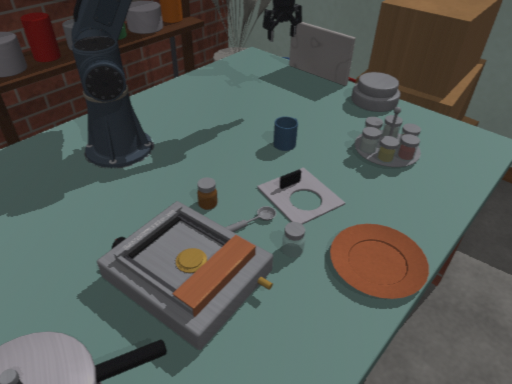

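View pics/top.png

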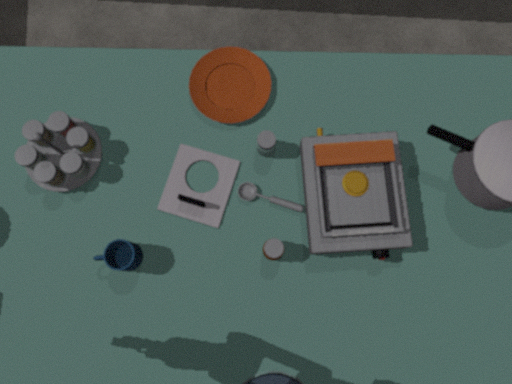

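The scene view shows the stove lower left at about (185,262), its copper lip at (215,272), the plate at (300,195) and its handle at (290,180). In the top view the plate is at (200,186) with the handle at (192,201). The stove is at (356,190) with the lip at (355,153), and its knob at (380,254) faces the robot. I'll measure these next.

```bash
cat > m.py <<'E'
from h import *
for n in('scene','top'):
    P=np.load(f'pics/{n}.npy'); I=np.load(f'pics/{n}_im.npy').astype(int)
    hsv=cv2.cvtColor(I.astype(np.uint8),cv2.COLOR_RGB2HSV).astype(int)
    x,y,z=P[...,0],P[...,1],P[...,2]
    # bench
    g=(hsv[...,0]>65)&(hsv[...,0]<95)&(hsv[...,1]>60)&(x>.2)&(x<.8)&(abs(y)<.5)&(abs(z)<.03)
    A=np.c_[x[g],y[g],np.ones(g.sum())]; c=np.linalg.lstsq(A,z[g],rcond=None)[0]
    zb=z-(c[0]*x+c[1]*y+c[2]); print(n,'bench',c)
    def rect(m,name):
        k=cv2.connectedComponentsWithStats(m.astype(np.uint8),connectivity=8)
        if k[0]<2: print(name,'none');return
        i=1+np.argmax(k[2][1:,4]); m=k[1]==i
        r=cv2.minAreaRect(np.c_[x[m],y[m]].astype(np.float32)*1000)
        print(name,m.sum(),'rect mm',np.round(r[0],1),np.round(r[1],1),round(r[2],2),'z med',np.round(np.percentile(zb[m],[5,50,95])*1000,1),'px',np.round(k[3][i]))
        return m
    R,G,B=I[...,0],I[...,1],I[...,2]
    pl=(hsv[...,1]<40)&(zb<.014)&(zb>.001)&(R>110)&(x>.2)&(x<.9)
    rect(pl,'plate')
    rect((R<60)&(zb>.012)&(zb<.06)&(x>.35)&(y>.05)&(y<.35),'handle')
    rect((R-B>70)&(zb>.085)&(zb<.12)&(y<.1),'lip')
    rect((zb>.055)&(zb<.125)&(y<0.0)&(y>-.45)&(x>.25)&(x<.75),'stove')
    rect((zb>.064)&(zb<.074)&(y<0.0)&(y>-.45)&(x>.25)&(x<.75),'stovetop')
    rect((R>150)&(R-B>90)&(G>120)&(zb>.06)&(zb<.1)&(y<0),'burner')
    for nm,(lo,hi) in dict(obj=(.03,.1)).items():
        k=cv2.connectedComponentsWithStats(((zb>lo)&(zb<hi)&(x>.25)&(x<.95)&(abs(y)<.5)).astype(np.uint8))
        for i in range(1,k[0]):
            if k[2][i,4]>40: mm=k[1]==i; print('  obj px',k[3][i].round(),'xyz',np.median(P[mm],0).round(3),'max',zb[mm].max().round(3))
E
python3 m.py
python3 - <<'E'
from h import *
I=np.load('pics/top_im.npy'); J=np.load('pics/scene_im.npy')
a=cv2.resize(I[120:270,290:430],None,fx=4,fy=4,interpolation=2)
save('c1',a)
E
```

```text
scene bench [-0.00563572 -0.02344012  0.01388348]
plate 576 rect mm [585.5 239.2] [103.7 190.3] 75.1 z med [1.1 2.4 4.7] px [318. 190.]
handle 201 rect mm [527.6 218.6] [71.  13.9] 75.02 z med [14.6 30.5 41.8] px [290. 177.]
lip 654 rect mm [ 642.8 -146.7] [ 53.7 110. ] 5.49 z med [85.1 86.3 88.2] px [233. 253.]
stove 7958 rect mm [ 556.5 -188.5] [296.7 229.5] 5.27 z med [55.6 64.5 86.2] px [197. 258.]
stovetop 684 rect mm [ 557.9 -199. ] [234.9 194.9] 5.14 z med [64.6 68.8 73.5] px [169. 278.]
burner 15 rect mm [ 592.2 -174.6] [ 4.2 22.8] 47.47 z med [60.2 61.2 62.7] px [204. 258.]
  obj px [285. 129.] xyz [0.385 0.37  0.065] max 0.086
  obj px [366. 141.] xyz [0.61  0.497 0.06 ] max 0.089
  obj px [385. 150.] xyz [0.679 0.489 0.06 ] max 0.088
  obj px [290. 175.] xyz [0.528 0.218 0.045] max 0.044
  obj px [206. 188.] xyz [ 0.416 -0.002  0.072] max 0.067
  obj px [186. 268.] xyz [ 0.584 -0.223  0.072] max 0.09
  obj px [294. 234.] xyz [0.69  0.019 0.072] max 0.069
  obj px [125. 366.] xyz [ 0.688 -0.443  0.115] max 0.1
top bench [-2.45070240e-04  6.55767530e-04 -4.58016229e-05]
plat
[... 207 characters left out ...]
 54.8 193.5] 5.62 z med [ 95.9  98.9 102.2] px [354. 152.]
stove 11688 rect mm [ 542.9 -195.6] [326.  251.3] 5.13 z med [66.4 71.5 99.7] px [355. 193.]
stovetop 3919 rect mm [ 554.1 -194.2] [300.6 250.4] 5.18 z med [66.1 69.7 72.8] px [352. 200.]
burner none
  obj px [ 88. 141.] xyz [0.669 0.493 0.069] max 0.088
  obj px [355. 195.] xyz [ 0.538 -0.191  0.071] max 0.1
  obj px [266. 142.] xyz [0.674 0.033 0.074] max 0.081
  obj px [466. 176.] xyz [ 0.595 -0.472  0.064] max 0.1
  obj px [ 84. 165.] xyz [0.606 0.499 0.062] max 0.086
  obj px [191. 200.] xyz [0.523 0.221 0.045] max 0.051
  obj px [119. 255.] xyz [0.376 0.397 0.069] max 0.091
  obj px [273. 249.] xyz [0.402 0.01  0.074] max 0.081
```

View pics/c1.png

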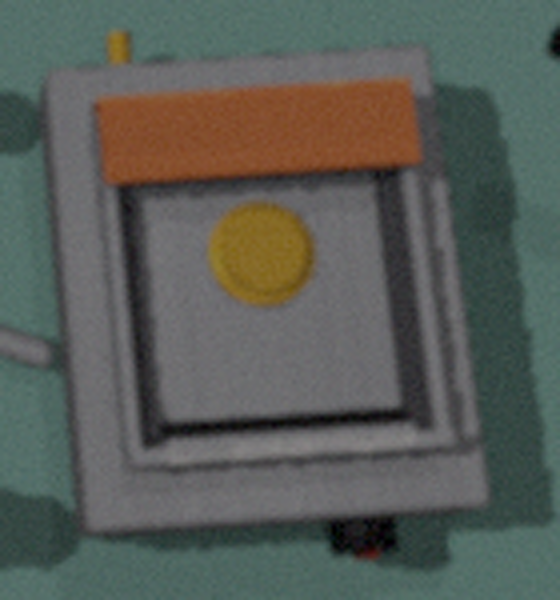

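The crop shows the bay front wall at row ~430, the lip's front edge at row ~180 and the burner at (262,252). The stove measures (554,-194) mm with yaw about 5.2°, and the plate yaw is about -15°. Next I'll move over the handle for a close look.

```bash
cat > plan.py <<'E'
# python3 plan.py x y z yaw_of_tool_y(deg) tilt(deg, about tool x) nrows : rows to go there from the measured pose
import sys; from h import *
from scipy.spatial.transform import Rotation as Ro
def Rt(yaw,tilt): 
    c,s=np.cos(np.radians(yaw)),np.sin(np.radians(yaw))
    return Ro.from_matrix(np.array([[-s,c,0],[c,s,0],[0,0,-1]]).T.T if False else np.array([[-s,c,0],[c,s,0],[0,0,-1.]]))*Ro.from_euler('x',tilt,degrees=True)
if __name__=='__main__':
    x,y,z,yaw,tilt=map(float,sys.argv[1:6]); n=int(sys.argv[6])
    s=manip.sense(); R=Ro.from_quat(s['tool_rot']); g=np.array([x,y,z]); G=Rt(yaw,tilt)
    rv=(R.inv()*G).as_rotvec(); d=(g-s['tcp_pos'])/n
    print('now',s['tcp_pos'].round(4),'turn deg',np.degrees(rv).round(2),'t',s['t'])
    for i in range(n):
        print(R.inv().apply(d).round(4).tolist(),np.degrees(rv/n).round(2).tolist()); R=R*Ro.from_rotvec(rv/n)
E
python3 plan.py .525 .22 .245 -15.2 0 14
```

```text
now [0.1759 0.5991 0.2444] turn deg [-1.000e-01  7.000e-02  8.883e+01] t 0.1
[-0.0316, -0.019, -0.0] [-0.01, 0.01, 6.34]
[-0.0335, -0.0153, -0.0] [-0.01, 0.01, 6.34]
[-0.035, -0.0116, -0.0] [-0.01, 0.01, 6.34]
[-0.036, -0.0076, -0.0] [-0.01, 0.01, 6.34]
[-0.0366, -0.0036, -0.0] [-0.01, 0.01, 6.34]
[-0.0368, 0.0005, -0.0] [-0.01, 0.01, 6.34]
[-0.0365, 0.0045, -0.0] [-0.01, 0.01, 6.34]
[-0.0358, 0.0085, -0.0] [-0.01, 0.01, 6.34]
[-0.0346, 0.0125, -0.0] [-0.01, 0.01, 6.34]
[-0.0331, 0.0162, -0.0] [-0.01, 0.01, 6.34]
[-0.0311, 0.0198, -0.0] [-0.01, 0.01, 6.34]
[-0.0287, 0.0231, -0.0] [-0.01, 0.01, 6.34]
[-0.026, 0.0261, -0.0] [-0.01, 0.01, 6.34]
[-0.0229, 0.0288, -0.0] [-0.01, 0.01, 6.34]
```

Call:
drive_tool([
  [-0.0316,-0.019,0,0,0,6.34,1],
  [-0.0335,-0.0153,0,0,0,6.34,1],
  [-0.035,-0.0116,0,0,0,6.34,1],
  [-0.036,-0.0076,0,0,0,6.34,1],
  [-0.0366,-0.0036,0,0,0,6.34,1],
  [-0.0368,0.0005,0,0,0,6.34,1],
  [-0.0365,0.0045,0,0,0,6.34,1],
  [-0.0358,0.0085,0,0,0,6.34,1],
  [-0.0346,0.0125,0,0,0,6.34,1],
  [-0.0331,0.0162,0,0,0,6.34,1],
])

```text
t: 1.1
tcp_pos: [0.4262, 0.3276, 0.245]
tool_rot: [0.643, 0.766, -0.0, -0.0]
force: [0.2, 0.0, -0.1]
finger_gap: 1.002
gripper_force: 0.0
```

Call:
drive_tool([
  [-0.0311,0.0198,0,0,0,6.34,1],
  [-0.0287,0.0231,0,0,0,6.34,1],
  [-0.026,0.0261,0,0,0,6.34,1],
  [-0.0229,0.0288,0,0,0,6.34,1],
  [0,0,0,0,0,0,1],
  [0,0,0,0,0,0,1],
  [0,0,0,0,0,0,1],
])

```text
t: 1.8
tcp_pos: [0.5244, 0.2211, 0.2449]
tool_rot: [0.794, 0.608, -0.001, -0.001]
force: [-0.1, -0.2, 0.6]
finger_gap: 1.005
gripper_force: 0.0
```

```bash
python3 plan.py .525 .22 .245 -15.2 0 1; cat > w.py <<'E'
import sys; from h import *
from scipy.spatial.transform import Rotation as Ro
n=sys.argv[1]; d=snap('wrist'); s=d['s']
T=np.eye(4);T[:3,:3]=Ro.from_quat(s['tool_rot']).as_matrix();T[:3,3]=s['tcp_pos']
T=T@d['mount']; np.save(f'pics/{n}.npy',cloud(d,T)); np.save(f'pics/{n}_im.npy',d['image']); save(n,d['image'])
print(d['mount'].round(3),d['fov_y'],s['qd'].round(3))
E
python3 w.py w1; python3 - <<'E'
import numpy as np,cv2
P=np.load('pics/w1.npy');I=np.load('pics/w1_im.npy').astype(int);print(P[::96,::128].round(3).tolist())
z=P[...,2]
def rect(m):
    k=cv2.connectedComponentsWithStats(m.astype(np.uint8));i=1+np.argmax(k[2][1:,4]);m=k[1]==i
    print(m.sum(),cv2.minAreaRect((P[m][:,:2]*1000).astype(np.float32)),np.percentile(z[m],[5,50,95]).round(4),k[3][i])
q=(P[...,0]>.4)&(P[...,0]<.7)&(P[...,1]>.08)&(P[...,1]<.33)
rect(q&(z>.04)&(z<.055));rect(q&(z>.003)&(z<.012)&(I.sum(2)>330));rect(q&(z<.055)&(I.max(2)<70)&(z>.012))
E
```

```text
now [0.5244 0.2211 0.2449] turn deg [-0.1   0.02  0.13] t 1.8
[-0.0009, 0.0009, -0.0001] [-0.1, 0.02, 0.13]
[[-0.     0.956  0.294  0.076]
 [ 1.     0.    -0.     0.001]
 [-0.     0.294 -0.956 -0.129]
 [ 0.     0.     0.     1.   ]] 68.80650030290883 [ 0.015 -0.008  0.003 -0.004 -0.001  0.002]
[[[0.294, 0.482, -0.0], [0.437, 0.443, 0.0], [0.579, 0.404, 0.0], [0.721, 0.366, 0.002]], [[0.239, 0.387, -0.001], [0.396, 0.345, -0.0], [0.552, 0.303, 0.007], [0.708, 0.261, 0.0]], [[0.174, 0.273, 0.0], [0.347, 0.227, -0.0], [0.523, 0.194, 0.045], [0.692, 0.134, 0.0]], [[0.095, 0.133, 0.001], [0.485, 0.245, 0.287], [0.48, 0.029, 0.0], [0.574, 0.222, 0.289]]]
579 ((526.8131713867188, 223.43460083007812), (68.97745513916016, 11.805999755859375), 74.64493560791016) [0.0446 0.0461 0.0473] [252.61830743 167.40241796]
13895 ((574.6463623046875, 208.8741455078125), (170.55264282226562, 190.74810791015625), 74.15573120117188) [0.0051 0.0064 0.0076] [287.62058294 156.06160489]
370 ((528.5488891601562, 227.17845153808594), (60.83285140991211, 8.432398796081543), 74.93312072753906) [0.0445 0.0463 0.0473] [253.46756757 161.25945946]
```

View pics/w1.png

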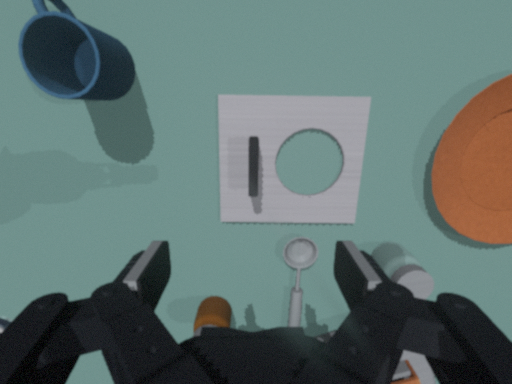

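The wrist view shows the plate at (290,158) squarely aligned with the tool, its handle at (253,167). The fingers are clear of everything, so I'll descend to grip.

```bash
python3 plan.py .5266 .223 .029 -15.8 0 8|sed -n '1,2p'
```

```text
now [0.5243 0.2214 0.245 ] turn deg [-0.08  0.02  0.77] t 1.85
[0.0003, 0.0003, 0.027] [-0.01, 0.0, 0.1]
```

Call:
drive_tool([
  [0.0003,0.0003,0.03,0,0,0.1,1],
  [0.0003,0.0003,0.03,0,0,0.1,1],
  [0.0003,0.0003,0.03,0,0,0.1,1],
  [0.0003,0.0003,0.03,0,0,0.1,1],
  [0.0003,0.0003,0.03,0,0,0.1,1],
  [0.0003,0.0003,0.03,0,0,0.1,1],
  [0.0003,0.0003,0.02,0,0,0.1,1],
  [0.0003,0.0003,0.016,0,0,0.1,1],
  [0,0,0,0,0,0,1],
  [0,0,0,0,0,0,1],
])

```text
t: 2.85
tcp_pos: [0.528, 0.2231, 0.0295]
tool_rot: [0.798, 0.603, -0.0, -0.0]
force: [-0.0, -0.3, 0.0]
finger_gap: 0.997
gripper_force: 0.0
```

Call:
drive_tool([
  [0,0,0,0,0,0,-1],
  [0,0,0,0,0,0,-1],
  [0,0,0,0,0,0,-1],
  [0,0,0,0,0,0,-1],
  [0,0,0,0,0,0,-1],
  [0,0,0,0,0,0,-1],
  [0,0,0,0,0,0,-1],
  [0,0,0,0,0,0,-1],
], newtons=80)

```text
t: 3.65
tcp_pos: [0.5282, 0.2223, 0.0298]
tool_rot: [0.798, 0.602, -0.0, -0.0]
force: [-1.6, 0.4, 6.6]
finger_gap: 0.122
gripper_force: 79.6
```

Call:
drive_tool([
  [0,0,-0.005,0,0,0,-1],
  [0,0,-0.015,0,0,0,-1],
  [0,0,-0.03,0,0,0,-1],
  [0,0,-0.04,0,0,0,-1],
  [0,0,-0.04,0,0,0,-1],
  [0,0,-0.03,0,0,0,-1],
  [0,0,-0.01,0,0,0,-1],
  [0,0,0,0,0,0,-1],
  [0,0,0,0,0,0,-1],
])

```text
t: 4.55
tcp_pos: [0.5274, 0.222, 0.1981]
tool_rot: [0.798, 0.602, -0.001, -0.001]
force: [-0.3, -0.8, -2.7]
finger_gap: 0.125
gripper_force: 78.3
```

```bash
python3 w.py w2 >/dev/null; cat > pt.py <<'E'
# plate pose in tool frame from wrist cloud
import sys; from h import *
from scipy.spatial.transform import Rotation as Ro
s=manip.sense(); R=Ro.from_quat(s['tool_rot']); n=sys.argv[1]
P=np.load(f'pics/{n}.npy');I=np.load(f'pics/{n}_im.npy').astype(int)
L=((P-s['tcp_pos']).reshape(-1,3)@R.as_matrix()).reshape(P.shape)
m=(L[...,2]>.012)&(L[...,2]<.04)&(abs(L[...,0])<.13)&(L[...,1]>-.12)&(L[...,1]<.22)&(I.min(2)>90)
k=cv2.connectedComponentsWithStats(m.astype(np.uint8));i=1+np.argmax(k[2][1:,4]);m=k[1]==i;Q=L[m]
c=np.linalg.lstsq(np.c_[Q[:,:2],np.ones(len(Q))],Q[:,2],rcond=None)[0]
print('plane slopes x,y',c[:2],'z0 at tcp',c[2],len(Q))
print('rect mm tool',cv2.minAreaRect((Q[:,:2]*1000).astype(np.float32)),'yr',np.percentile(Q[:,1],[.3,99.7]),'xr',np.percentile(Q[:,0],[.3,99.7]))
print(s['force'],s['ft_torque'],s['t'])
E
python3 pt.py w2; python3 plan.py .52 -.2 .2 5.2 0 12
```

```text
plane slopes x,y [-0.00248132 -0.00080733] z0 at tcp 0.023114432575596987 48196
rect mm tool ((2.19586181640625, 51.24591827392578), (165.93421936035156, 191.4735565185547), 0.0033069043420255184) yr [-0.04376674  0.14529093] xr [-0.07053487  0.0850462 ]
[-0.33383588 -1.32430533 -2.28033543] [ 0.07618628  0.09404522 -0.01704738] 4.6
now [0.5271 0.2219 0.1975] turn deg [ -0.23   0.07 -21.14] t 4.6
[-0.034, 0.0091, -0.0002] [-0.02, 0.01, -1.76]
[-0.0342, 0.008, -0.0002] [-0.02, 0.01, -1.76]
[-0.0345, 0.007, -0.0002] [-0.02, 0.01, -1.76]
[-0.0347, 0.0059, -0.0002] [-0.02, 0.01, -1.76]
[-0.0348, 0.0049, -0.0002] [-0.02, 0.01, -1.76]
[-0.035, 0.0038, -0.0002] [-0.02, 0.01, -1.76]
[-0.0351, 0.0027, -0.0002] [-0.02, 0.01, -1.76]
[-0.0351, 0.0016, -0.0002] [-0.02, 0.01, -1.76]
[-0.0352, 0.0005, -0.0002] [-0.02, 0.01, -1.76]
[-0.0352, -0.0005, -0.0002] [-0.02, 0.01, -1.76]
[-0.0351, -0.0016, -0.0002] [-0.02, 0.01, -1.76]
[-0.0351, -0.0027, -0.0002] [-0.02, 0.01, -1.76]
```

View pics/w2.png

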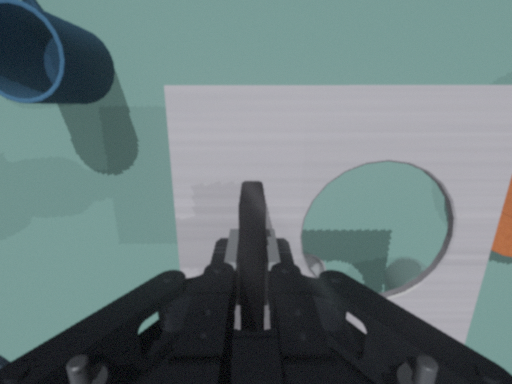

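The plate hangs level in the tool frame, with its back edge at tool y ≈ +145 mm and its underside 29 mm below the TCP. Next I'll refine the bay's location from the saved top-view depth and carry the plate over.

```bash
python3 - <<'E'
from h import *
P=np.load('pics/top.npy')
a=np.radians(5.2); R=np.array([[np.cos(a),np.sin(a)],[-np.sin(a),np.cos(a)]])
q=(P[...,:2]-[.5541,-.1942])@R.T*1000; x,y,z=q[...,0],q[...,1],P[...,2]*1000
m=(abs(y)<70)&(x>-160)&(x<160)
for lo in np.arange(-126,150,3):
    if -80<lo<45 : continue
    b=m&(x>=lo)&(x<lo+3); 
    if b.sum(): print(lo,b.sum(),np.percentile(z[b],[10,50,90]).round(1),end='; ')
print()
m=(abs(x)<40)&(abs(y)<130)
for lo in list(range(-132,-75,3))+list(range(75,132,3)):
    b=m&(y>=lo)&(y<lo+3)
    if b.sum(): print(lo,np.percentile(z[b],[10,50,90]).round(1),end='; ')
I=np.load('pics/top_im.npy').astype(int)
b=(I[...,0]-I[...,2]>70)&(abs(z-79)<6)&(abs(x)<60)&(abs(y)<50); print('\nburner',b.sum(),cv2.minAreaRect(np.c_[x[b],y[b]].astype(np.float32)))
E
```

```text
-126 70 [66.6 69.6 72.3]; -123 70 [67.5 69.8 72.3]; -120 69 [67.1 69.5 72. ]; -117 72 [67.7 69.5 72.4]; -114 119 [69.  80.1 93.1]; -111 69 [89.5 91.9 93.6]; -108 72 [89.2 91.3 94.1]; -105 72 [89.4 91.6 94.1]; -102 72 [89.1 91.9 94. ]; -99 39 [83.3 90.8 93.2]; -96 70 [77.3 79.9 82.2]; -93 69 [77.  80.3 82.7]; -90 69 [77.2 79.6 81.8]; -87 47 [71.7 79.1 81.6]; -84 67 [67.2 70.2 72.5]; -81 66 [67.9 69.9 71.9]; 45 61 [68.  69.7 74.5]; 48 64 [67.5 69.6 72.6]; 51 64 [67.1 69.  72.3]; 54 61 [67.4 69.7 71.5]; 57 59 [67.5 70.4 73.2]; 60 105 [67.8 71.2 99.5]; 63 154 [68.5 79.3 99.4]; 66 103 [69.2 97.2 99.8]; 69 63 [ 96.   98.6 101. ]; 72 71 [ 96.6  98.8 101. ]; 75 62 [ 96.1  98.4 101.1]; 78 66 [ 96.8  98.6 100.7]; 81 65 [ 96.2  99.  100.7]; 84 63 [ 96.   98.6 101.1]; 87 67 [ 96.1  97.8 101.5]; 90 67 [ 96.2  98.5 101.2]; 93 65 [ 96.4  98.8 101.7]; 96 60 [ 96.6  99.1 100.7]; 99 67 [ 96.2  98.2 101.1]; 102 67 [ 96.6  98.8 100.9]; 105 66 [ 96.2  99.1 101.3]; 108 62 [ 96.5  98.6 102.3]; 111 60 [ 96.9  98.6 101. ]; 114 63 [ 96.3  98.3 100.8]; 117 37 [94.7 98.1 99.9]; 126 27 [68.2 70.1 72.6]; 129 55 [
[... 350 characters left out ...]
; -99 [83.3 84.7 87.2]; -96 [83.9 85.4 88.1]; -93 [76.1 84.1 87.9]; -90 [74.2 76.2 85.4]; -87 [72.8 75.7 78.3]; -84 [72.9 75.4 77.8]; -81 [73.1 75.4 77.7]; -78 [67.9 72.3 77.9]; 75 [72.9 74.9 77.4]; 78 [73.5 75.9 77.8]; 81 [72.4 75.5 77.5]; 84 [73.  75.9 78.7]; 87 [74.6 78.  85. ]; 90 [82.8 85.4 88.8]; 93 [82.9 85.8 87.4]; 96 [68.9 80.1 86.9]; 99 [67.  69.4 72.3]; 102 [66.7 69.2 72.2]; 105 [67.1 70.  72.7]; 108 [68.6 70.3 72.5]; 111 [67.9 70.3 72. ]; 114 [67.3 69.2 72.6]; 117 [66.6 70.5 72.6]; 120 [64.9 68.5 70.6]; 123 [-0.1 38.9 65.8]; 126 [-4.1 -0.7  1.5]; 129 [-2.4  0.2  4. ]; 
burner 452 ((16.83707046508789, 0.3820991516113281), (59.68437576293945, 61.092308044433594), 40.64672088623047)
```

Call:
drive_tool([
  [-0.034,0.009,0,0,0,-1.76,-1],
  [-0.034,0.008,0,0,0,-1.76,-1],
  [-0.0345,0.007,0,0,0,-1.76,-1],
  [-0.0347,0.006,0,0,0,-1.76,-1],
  [-0.0348,0.005,0,0,0,-1.76,-1],
  [-0.035,0.004,0,0,0,-1.76,-1],
  [-0.035,0.003,0,0,0,-1.76,-1],
  [-0.035,0.0016,0,0,0,-1.76,-1],
  [-0.035,0.0005,0,0,0,-1.76,-1],
  [-0.035,-0.0005,0,0,0,-1.76,-1],
])

```text
t: 5.6
tcp_pos: [0.5219, -0.1297, 0.1971]
tool_rot: [0.696, 0.718, -0.001, -0.002]
force: [1.0, -0.7, -2.7]
finger_gap: 0.131
gripper_force: 78.3
```

```bash
cat > bay.py <<'E'
# bay.py Bx By Bz(mm, bay frame) tilt(deg) nrows : state of back edge in bay frame, rows to target
import sys; from h import *; from plan import Rt,Ro
E=-7.; YAW=5.2; O=np.array([554.2,-195.4,0]); OFF=np.array([0,145.2,29.])
Z=Ro.from_euler('z',YAW,degrees=True)
s=manip.sense(); R=Ro.from_quat(s['tool_rot']); t=s['tcp_pos']*1000
B=Z.inv().apply(t+R.apply(OFF)-O)-[E,0,0]
M=(Rt(YAW,0).inv()*R).as_rotvec(degrees=True)
print('t',round(s['t'],2),'B',B.round(2),'tilt/rot',M.round(2),'F bay',Z.inv().apply(s['force']).round(2),'T',Z.inv().apply(s['ft_torque']).round(3),'grip',s['gripper_force'])
if len(sys.argv)>5:
    *b,tilt=map(float,sys.argv[1:5]); n=int(sys.argv[5]); b=np.array(b)
    G=Rt(YAW,tilt); rv=(R.inv()*G).as_rotvec()
    for i in range(n):
        Ra=R*Ro.from_rotvec(rv*i/n); Rb=R*Ro.from_rotvec(rv*(i+1)/n)
        f=lambda k,Rk: O+Z.apply(B+(b-B)*k+[E,0,0])-Rk.apply(OFF)
        print(Ra.inv().apply(f((i+1)/n,Rb)-f(i/n,Ra)).round(2).tolist(),'mm',np.degrees(rv/n).round(2).tolist())
E
python3 bay.py 50 0 120 6.3 9
```

```text
t 5.6 B [125.6   59.6  167.49] tilt/rot [0.24 0.13 3.47] F bay [ 0.93 -0.77 -2.66] T [ 0.031  0.071 -0.013] grip 78.30963134765625
[-8.08, -7.61, 3.59] mm [0.67, -0.04, -0.38]
[-8.03, -7.59, 3.69] mm [0.67, -0.04, -0.38]
[-7.97, -7.58, 3.79] mm [0.67, -0.04, -0.38]
[-7.91, -7.56, 3.88] mm [0.67, -0.04, -0.38]
[-7.86, -7.54, 3.98] mm [0.67, -0.04, -0.38]
[-7.8, -7.52, 4.08] mm [0.67, -0.04, -0.38]
[-7.74, -7.49, 4.17] mm [0.67, -0.04, -0.38]
[-7.69, -7.47, 4.27] mm [0.67, -0.04, -0.38]
[-7.63, -7.44, 4.37] mm [0.67, -0.04, -0.38]
```

Call:
drive_tool([
  [-0.0081,-0.0076,0.0036,0.67,-0.04,-0.38,-1],
  [-0.008,-0.0076,0.0037,0.67,-0.04,-0.38,-1],
  [-0.008,-0.0076,0.0038,0.67,-0.04,-0.38,-1],
  [-0.0079,-0.0076,0.0039,0.67,-0.04,-0.38,-1],
  [-0.0079,-0.0075,0.004,0.67,-0.04,-0.38,-1],
  [-0.0078,-0.0075,0.0041,0.67,-0.04,-0.38,-1],
  [-0.0077,-0.0075,0.0042,0.67,-0.04,-0.38,-1],
  [-0.0077,-0.0075,0.0043,0.67,-0.04,-0.38,-1],
  [-0.0076,-0.0074,0.0044,0.67,-0.04,-0.38,-1],
  [0,0,0,0,0,0,-1],
])

```text
t: 6.6
tcp_pos: [0.457, -0.2042, 0.1661]
tool_rot: [0.674, 0.736, -0.04, -0.035]
force: [0.0, -0.9, -2.1]
finger_gap: 0.128
gripper_force: 78.3
```

```bash
python3 bay.py 50 0 90 6.3 6; python3 w.py w3 >/dev/null
```

```text
t 6.6 B [ 50.67  -0.46 121.84] tilt/rot [ 6.12 -0.14  0.18] F bay [-0.05 -0.88 -2.06] T [ 0.026 -0.011  0.017] grip 78.25841188430786
[0.0, 0.47, 5.21] mm [0.03, 0.02, -0.03]
[-0.0, 0.47, 5.21] mm [0.03, 0.02, -0.03]
[-0.0, 0.47, 5.21] mm [0.03, 0.02, -0.03]
[-0.01, 0.48, 5.21] mm [0.03, 0.02, -0.03]
[-0.01, 0.48, 5.21] mm [0.03, 0.02, -0.03]
[-0.01, 0.48, 5.21] mm [0.03, 0.02, -0.03]
```

View pics/w3.png

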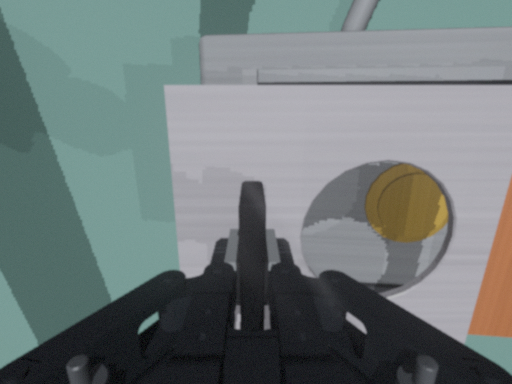

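The wrist view shows the plate square with the bay, the left guide above it at rows 68-82 and the lip at the right edge (~490,250). I'll check lateral centring and the lip from this cloud.

```bash
python3 - <<'E'
from h import *; from scipy.spatial.transform import Rotation as Ro
P=np.load('pics/w3.npy')*1000; I=np.load('pics/w3_im.npy').astype(int)
Q=Ro.from_euler('z',5.2,degrees=True).inv().apply(P.reshape(-1,3)-[554.2,-195.4,0]).reshape(P.shape)+[7,0,0]
x,y,z=Q[...,0],Q[...,1],Q[...,2]
g=(z>82)&(z<89)&(y>80)&(y<110)&(x>-60)&(x<40); print('guide y',g.sum(),np.percentile(y[g],[2,50,98]).round(1),z[g].mean().round(1))
t=(z>67)&(z<73)&(y>90)&(x>-120)&(x<60); print('stovetop outer y',np.percentile(y[t],[2,98]).round(1), 'x min',np.percentile(x[t],.5).round(1),np.median(z[t]).round(1))
for lo in (-60,0,40):
    h=g&(x>lo)&(x<lo+20); print(lo,np.percentile(y[h],[2,98]).round(1) if h.sum()>20 else '')
l=(I[...,0]-I[...,2]>60)&(z>92)&(z<103)&(x>50); print('lip',l.sum(),x[l].min().round(1),np.percentile(x[l],[.5,2]).round(1),np.median(z[l]).round(1))
E
```

```text
guide y 2136 [90.2 94.1 98.1] 86.2
stovetop outer y [ 98.7 123.2] x min -119.2 70.1
-60 [90.2 98.2]
0 [90.1 97.9]
40 
lip 3510 72.6 [73.4 73.8] 99.3
```

Call:
drive_tool([
  [0,0.0005,0.0055,0,0,0,-1],
  [0,0.0005,0.0055,0,0,0,-1],
  [0,0.0005,0.0055,0,0,0,-1],
  [0,0.0005,0.0055,0,0,0,-1],
  [0,0.0005,0.005,0,0,0,-1],
  [0,0.0005,0.004,0,0,0,-1],
  [0,0,0,0,0,0,-1],
  [0,0,0,0,0,0,-1],
])

```text
t: 7.45
tcp_pos: [0.4576, -0.2034, 0.1354]
tool_rot: [0.674, 0.737, -0.04, -0.034]
force: [0.3, -0.9, -3.0]
finger_gap: 0.127
gripper_force: 78.4
```

```bash
python3 bay.py 55 0 83 6.3 5
```

```text
t 7.45 B [51.41  0.44 91.3 ] tilt/rot [ 6.04 -0.17  0.11] F bay [ 0.2  -0.91 -2.99] T [ 0.038 -0.007  0.015] grip 78.40412378311157
[-0.16, 0.91, 1.45] mm [0.05, 0.03, -0.02]
[-0.16, 0.92, 1.45] mm [0.05, 0.03, -0.02]
[-0.16, 0.92, 1.44] mm [0.05, 0.03, -0.02]
[-0.16, 0.92, 1.44] mm [0.05, 0.03, -0.02]
[-0.16, 0.92, 1.44] mm [0.05, 0.03, -0.02]
```

Call:
drive_tool([
  [0,0.0009,0.0015,0.05,0,0,-1],
  [0,0.0009,0.0015,0.05,0,0,-1],
  [0,0.0009,0.0015,0.05,0,0,-1],
  [0,0.0009,0.0015,0.05,0,0,-1],
  [0,0.0009,0.0015,0.05,0,0,-1],
  [0,0,0,0,0,0,-1],
  [0,0,0,0,0,0,-1],
])

```text
t: 8.15
tcp_pos: [0.4612, -0.203, 0.1275]
tool_rot: [0.674, 0.737, -0.042, -0.036]
force: [0.8, -0.3, -2.6]
finger_gap: 0.127
gripper_force: 78.4
```

```bash
python3 bay.py 85 0 82.5 6.3 10
```

```text
t 8.15 B [54.88  0.44 82.77] tilt/rot [ 6.29 -0.17  0.11] F bay [ 0.73 -0.42 -2.59] T [0.027 0.009 0.08 ] grip 78.40650200843811
[-0.08, 3.0, -0.3] mm [0.0, 0.02, -0.01]
[-0.08, 3.0, -0.3] mm [0.0, 0.02, -0.01]
[-0.08, 3.0, -0.3] mm [0.0, 0.02, -0.01]
[-0.08, 3.0, -0.3] mm [0.0, 0.02, -0.01]
[-0.08, 3.0, -0.3] mm [0.0, 0.02, -0.01]
[-0.08, 3.0, -0.31] mm [0.0, 0.02, -0.01]
[-0.08, 3.0, -0.31] mm [0.0, 0.02, -0.01]
[-0.08, 3.0, -0.31] mm [0.0, 0.02, -0.01]
[-0.08, 3.0, -0.31] mm [0.0, 0.02, -0.01]
[-0.08, 3.0, -0.31] mm [0.0, 0.02, -0.01]
```

Call:
drive_tool([
  [0,0.003,-0.0003,0,0,0,-1],
  [0,0.003,-0.0003,0,0,0,-1],
  [0,0.003,-0.0003,0,0,0,-1],
  [0,0.003,-0.0003,0,0,0,-1],
  [0,0.003,-0.0003,0,0,0,-1],
  [0,0.003,-0.0003,0,0,0,-1],
  [0,0.003,-0.0003,0,0,0,-1],
  [0,0.003,-0.0003,0,0,0,-1],
  [0,0.0025,-0.0003,0,0,0,-1],
  [0,0,0,0,0,0,-1],
])

```text
t: 9.15
tcp_pos: [0.4882, -0.2008, 0.1274]
tool_rot: [0.674, 0.737, -0.041, -0.036]
force: [0.2, -0.1, -1.9]
finger_gap: 0.126
gripper_force: 78.4
```

Call:
drive_tool([
  [0,0.0015,-0.00015,0,0,0,-1],
  [0,0.0015,-0.00015,0,0,0,-1],
  [0,0.0015,-0.00015,0,0,0,-1],
  [0,0,0,0,0,0,-1],
  [0,0,0,0,0,0,-1],
])

```text
t: 9.65
tcp_pos: [0.4922, -0.2003, 0.1273]
tool_rot: [0.674, 0.737, -0.042, -0.036]
force: [1.4, 0.1, -1.4]
finger_gap: 0.127
gripper_force: 78.4
```

```bash
python3 bay.py
```

```text
t 9.65 B [85.98  0.35 82.56] tilt/rot [ 6.3  -0.17  0.11] F bay [ 1.36 -0.07 -1.38] T [ 0.045  0.044 -0.038] grip 78.39269399642944
```

Call:
drive_tool([
  [0,0.001,-0.0001,0,0,0,-1],
  [0,0.001,-0.0001,0,0,0,-1],
  [0,0.001,-0.0001,0,0,0,-1],
  [0,0,0,0,0,0,-1],
  [0,0,0,0,0,0,-1],
])

```text
t: 10.15
tcp_pos: [0.4953, -0.2, 0.1273]
tool_rot: [0.674, 0.737, -0.042, -0.036]
force: [-0.1, 0.6, -2.4]
finger_gap: 0.129
gripper_force: 78.4
```

Call:
drive_tool([
  [0,0.001,-0.0001,0,0,0,-1],
  [0,0.001,-0.0001,0,0,0,-1],
  [0,0,0,0,0,0,-1],
  [0,0,0,0,0,0,-1],
])

```text
t: 10.55
tcp_pos: [0.4973, -0.1999, 0.1273]
tool_rot: [0.674, 0.737, -0.042, -0.036]
force: [0.6, 0.7, -2.4]
finger_gap: 0.127
gripper_force: 78.4
```

Call:
drive_tool([
  [0,0.001,-0.0001,0,0,0,-1],
  [0,0.001,-0.0001,0,0,0,-1],
  [0,0,0,0,0,0,-1],
  [0,0,0,0,0,0,-1],
])

```text
t: 10.95
tcp_pos: [0.4993, -0.1997, 0.1272]
tool_rot: [0.674, 0.737, -0.042, -0.036]
force: [-0.2, 0.6, -2.7]
finger_gap: 0.125
gripper_force: 78.4
```

```bash
python3 bay.py
```

```text
t 10.95 B [93.1   0.28 82.52] tilt/rot [ 6.29 -0.18  0.11] F bay [-0.14  0.65 -2.68] T [-0.044  0.011  0.051] grip 78.3925473690033
```

Free up to 93, so I'll keep feeling forward.

Call:
drive_tool([
  [0,0.001,-0.0001,0,0,0,-1],
  [0,0.001,-0.0001,0,0,0,-1],
  [0,0,0,0,0,0,-1],
  [0,0,0,0,0,0,-1],
])

```text
t: 11.35
tcp_pos: [0.5005, -0.1995, 0.1272]
tool_rot: [0.674, 0.737, -0.042, -0.037]
force: [-3.1, -0.8, -0.8]
finger_gap: 0.126
gripper_force: 78.5
```

Call:
drive_tool([
  [0,0.001,-0.0001,0,0,0,-1],
  [0,0.001,-0.0001,0,0,0,-1],
  [0,0,0,0,0,0,-1],
  [0,0,0,0,0,0,-1],
])

```text
t: 11.75
tcp_pos: [0.5027, -0.1992, 0.1272]
tool_rot: [0.674, 0.737, -0.042, -0.037]
force: [-6.0, -1.7, -0.1]
finger_gap: 0.129
gripper_force: 78.5
```

```bash
python3 bay.py
```

```text
t 11.75 B [96.42  0.48 82.24] tilt/rot [ 6.37 -0.15  0.1 ] F bay [-6.14 -1.17 -0.09] T [-0.125  0.769 -0.055] grip 78.54647755622864
```

Call:
drive_tool([
  [0,0.001,-0.0001,0,0,0,-1],
  [0,0.001,-0.0001,0,0,0,-1],
  [0,0,0,0,0,0,-1],
  [0,0,0,0,0,0,-1],
])

```text
t: 12.15
tcp_pos: [0.5042, -0.1991, 0.1272]
tool_rot: [0.674, 0.737, -0.042, -0.037]
force: [-6.6, -1.8, 0.1]
finger_gap: 0.123
gripper_force: 78.7
```

Call:
drive_tool([
  [0,0.001,-0.0001,0,0,0,-1],
  [0,0.001,-0.0001,0,0,0,-1],
  [0,0,0,0,0,0,-1],
  [0,0,0,0,0,0,-1],
])

```text
t: 12.55
tcp_pos: [0.5057, -0.1989, 0.1272]
tool_rot: [0.674, 0.737, -0.043, -0.037]
force: [-6.8, -2.1, 1.2]
finger_gap: 0.124
gripper_force: 78.8
```

```bash
python3 bay.py
```

```text
t 12.55 B [99.38  0.56 81.95] tilt/rot [ 6.49 -0.14  0.09] F bay [-6.95 -1.5   1.23] T [-0.265  1.081 -0.033] grip 78.82919669151306
```

Call:
drive_tool([
  [0,0.001,-0.0004,0,0,0,-1],
  [0,0.001,-0.0004,0,0,0,-1],
  [0,0,0,0,0,0,-1],
  [0,0,0,0,0,0,-1],
])

```text
t: 12.95
tcp_pos: [0.5072, -0.1988, 0.1276]
tool_rot: [0.674, 0.737, -0.043, -0.038]
force: [-8.8, -3.5, 0.9]
finger_gap: 0.13
gripper_force: 78.8
```

```bash
python3 bay.py
```

```text
t 12.95 B [100.77   0.64  82.18] tilt/rot [ 6.58 -0.12  0.08] F bay [-9.04 -2.68  0.86] T [-0.323  1.278  0.008] grip 78.82409334182739
```

Call:
drive_tool([
  [-0.0003,0.001,-0.0002,0,0,0,-1],
  [-0.0003,0.0005,-0.0001,0,0,0,-1],
  [0,0,0,0,0,0,-1],
  [0,0,0,0,0,0,-1],
])

```text
t: 13.35
tcp_pos: [0.5081, -0.1988, 0.1277]
tool_rot: [0.674, 0.737, -0.043, -0.039]
force: [-9.3, -1.6, 2.1]
finger_gap: 0.126
gripper_force: 78.9
```

```bash
python3 bay.py 102.3 0.3 81 1.0 12
```

```text
t 13.35 B [101.66   0.59  82.04] tilt/rot [ 6.65 -0.06  0.08] F bay [-9.37 -0.76  2.06] T [-0.281  1.362 -0.055] grip 78.88859510421753
[-0.04, -0.17, 1.27] mm [-0.47, 0.01, -0.01]
[-0.04, -0.17, 1.28] mm [-0.47, 0.01, -0.01]
[-0.04, -0.17, 1.28] mm [-0.47, 0.01, -0.01]
[-0.04, -0.17, 1.28] mm [-0.47, 0.01, -0.01]
[-0.04, -0.17, 1.28] mm [-0.47, 0.01, -0.01]
[-0.04, -0.17, 1.28] mm [-0.47, 0.01, -0.01]
[-0.04, -0.17, 1.28] mm [-0.47, 0.01, -0.01]
[-0.04, -0.18, 1.28] mm [-0.47, 0.01, -0.01]
[-0.04, -0.18, 1.28] mm [-0.47, 0.01, -0.01]
[-0.04, -0.18, 1.28] mm [-0.47, 0.01, -0.01]
[-0.04, -0.18, 1.28] mm [-0.47, 0.01, -0.01]
[-0.04, -0.18, 1.28] mm [-0.47, 0.01, -0.01]
```

Call:
drive_tool([
  [0,-0.0001,0.0012,-0.47,0,0,-1],
  [0,-0.0001,0.0012,-0.47,0,0,-1],
  [0,-0.0001,0.0012,-0.47,0,0,-1],
  [0,-0.0001,0.0012,-0.47,0,0,-1],
  [0,0,0,0,0,0,-1],
  [0,0,0,0,0,0,-1],
])

```text
t: 13.95
tcp_pos: [0.5072, -0.1989, 0.1229]
tool_rot: [0.674, 0.737, -0.031, -0.028]
force: [-10.1, -2.5, 0.6]
finger_gap: 0.128
gripper_force: 78.9
```

```bash
python3 w.py w4 >/dev/null; python3 pt.py w4; python3 bay.py 102.5 0.3 81 1.0 8
```

```text
plane slopes x,y [ 0.00565926 -0.03692131] z0 at tcp 0.025285028994524453 39966
rect mm tool ((32.568145751953125, 29.644779205322266), (182.61370849609375, 130.1644287109375), 89.93074035644531) yr [-0.06107971  0.11616151] xr [-0.02735656  0.09452469]
[-9.58911483 -2.06217358  0.69412137] [-0.43277629  1.32906995 -0.06915322] 14.0
t 14.0 B [102.12   0.6   81.89] tilt/rot [ 4.77 -0.06  0.07] F bay [-9.74 -1.18  0.69] T [-0.311  1.363 -0.069] grip 78.90606880187988
[-0.06, -0.18, 1.3] mm [-0.47, 0.01, -0.01]
[-0.06, -0.18, 1.3] mm [-0.47, 0.01, -0.01]
[-0.06, -0.18, 1.3] mm [-0.47, 0.01, -0.01]
[-0.06, -0.18, 1.3] mm [-0.47, 0.01, -0.01]
[-0.06, -0.18, 1.3] mm [-0.47, 0.01, -0.01]
[-0.06, -0.18, 1.3] mm [-0.47, 0.01, -0.01]
[-0.06, -0.18, 1.31] mm [-0.47, 0.01, -0.01]
[-0.06, -0.18, 1.31] mm [-0.47, 0.01, -0.01]
```

```bash
cat > sl.py <<'E'
import sys; from h import *; from scipy.spatial.transform import Rotation as Ro
s=manip.sense(); R=Ro.from_quat(s['tool_rot']).as_matrix(); P=np.load(f'pics/{sys.argv[1]}.npy')
L=((P-s['tcp_pos']).reshape(-1,3)@R)
m=(L[:,0]>.035)&(L[:,0]<.08)&(L[:,1]>-.035)&(L[:,1]<.09)&(L[:,2]>.01)&(L[:,2]<.036);Q=L[m]
for _ in range(4):
    c=np.linalg.lstsq(np.c_[Q[:,:2],np.ones(len(Q))],Q[:,2],rcond=None)[0]; r=Q[:,2]-np.c_[Q[:,:2],np.ones(len(Q))]@c; Q=Q[abs(r)<.0025]
print('slope',c.round(4),len(Q),'plate tilt in tool deg',np.degrees(np.arctan(c[1])).round(2),'z at tool y 50,145 mm:',(c[2]+c[1]*np.array([.05,.145])).round(4))
N=L.reshape(P.shape); e=abs(N[...,2]-c[2]-c[0]*N[...,0]-c[1]*N[...,1])<.003
e&=(N[...,0]>.03)&(N[...,0]<.06); print('y range',np.percentile(N[e][:,1],[.2,99.8]).round(4))
E
python3 sl.py w4
```

```text
slope [ 0.0013 -0.0023  0.0236] 18556 plate tilt in tool deg -0.13 z at tool y 50,145 mm: [0.0234 0.0232]
y range [-0.044   0.1165]
```

Call:
drive_tool([
  [0,0,0.0013,-0.47,0,0,-1],
  [0,0,0.0013,-0.47,0,0,-1],
  [0,-0.0001,0.0013,-0.47,0,0,-1],
  [0,-0.0001,0.0013,-0.47,0,0,-1],
  [0,0,0,0,0,0,-1],
  [0,0,0,0,0,0,-1],
])

```text
t: 14.6
tcp_pos: [0.5067, -0.1989, 0.1178]
tool_rot: [0.675, 0.738, -0.019, -0.016]
force: [-9.7, -2.3, 1.8]
finger_gap: 0.13
gripper_force: 79.1
```

```bash
python3 bay.py 102.6 0.3 80.5 0.0 6
```

```text
t 14.6 B [102.94   0.59  81.54] tilt/rot [ 2.87 -0.06  0.07] F bay [-9.84 -1.43  1.8 ] T [-0.255  1.379 -0.039] grip 79.07196164131165
[-0.08, -0.29, 1.39] mm [-0.48, 0.01, -0.01]
[-0.08, -0.29, 1.39] mm [-0.48, 0.01, -0.01]
[-0.08, -0.29, 1.39] mm [-0.48, 0.01, -0.01]
[-0.08, -0.29, 1.39] mm [-0.48, 0.01, -0.01]
[-0.08, -0.29, 1.39] mm [-0.48, 0.01, -0.01]
[-0.08, -0.29, 1.39] mm [-0.48, 0.01, -0.01]
```

Call:
drive_tool([
  [0,-0.0002,0.0013,-0.48,0,0,-1],
  [0,-0.0002,0.0013,-0.48,0,0,-1],
  [0,-0.0002,0.0013,-0.48,0,0,-1],
  [0,0,0,0,0,0,-1],
  [0,0,0,0,0,0,-1],
])

```text
t: 15.1
tcp_pos: [0.5061, -0.199, 0.1139]
tool_rot: [0.675, 0.738, -0.009, -0.008]
force: [-10.5, -1.7, 2.4]
finger_gap: 0.126
gripper_force: 79.1
```

```bash
python3 bay.py 102.6 0.3 80.2 0.0 3
```

```text
t 15.1 B [103.17   0.59  81.33] tilt/rot [ 1.41 -0.06  0.07] F bay [-10.59  -0.78   2.41] T [-0.255  1.314 -0.027] grip 79.12130355834961
[-0.17, -0.41, 1.57] mm [-0.47, 0.02, -0.02]
[-0.17, -0.42, 1.57] mm [-0.47, 0.02, -0.02]
[-0.17, -0.42, 1.57] mm [-0.47, 0.02, -0.02]
```

Call:
drive_tool([
  [-0.0001,-0.0002,0.0015,-0.47,0,0,-1],
  [-0.0001,-0.0002,0.0015,-0.47,0,0,-1],
  [0,-0.0002,0.0015,-0.47,0,0,-1],
  [0,0,0,0,0,0,-1],
  [0,0,0,0,0,0,-1],
])

```text
t: 15.6
tcp_pos: [0.5059, -0.1991, 0.11]
tool_rot: [0.675, 0.738, 0.0, 0.001]
force: [-10.5, -1.6, 5.9]
finger_gap: 0.128
gripper_force: 79.8
```

```bash
python3 bay.py 102.6 0.3 80 0.0 3
```

```text
t 15.6 B [103.75   0.49  81.18] tilt/rot [-0.06 -0.06  0.08] F bay [-10.61  -0.62   5.92] T [-0.04   1.316 -0.057] grip 79.76797699928284
[-0.14, -0.37, 0.34] mm [0.02, 0.02, -0.03]
[-0.14, -0.37, 0.34] mm [0.02, 0.02, -0.03]
[-0.14, -0.37, 0.34] mm [0.02, 0.02, -0.03]
```

Call:
drive_tool([
  [-0.0001,-0.0005,0.0004,0,0,0,-1],
  [-0.0001,-0.0005,0.0004,0,0,0,-1],
  [0,0,0,0,0,0,-1],
  [0,0,0,0,0,0,-1],
])

```text
t: 16.0
tcp_pos: [0.5058, -0.1991, 0.1097]
tool_rot: [0.675, 0.738, 0.001, 0.001]
force: [-8.7, 0.1, 9.1]
finger_gap: 0.127
gripper_force: 80.2
```

```bash
python3 bay.py
```

```text
t 16.0 B [103.72   0.42  81.16] tilt/rot [-0.18 -0.07  0.1 ] F bay [-8.62  0.9   9.14] T [0.241 1.119 0.039] grip 80.17061948776245
```

Call:
drive_tool([
  [0,-0.001,0,0.1,0,0,-1],
  [0,-0.001,0,0.1,0,0,-1],
  [0,-0.001,0,0,0,0,-1],
  [0,0,0,0,0,0,-1],
  [0,0,0,0,0,0,-1],
])

```text
t: 16.5
tcp_pos: [0.5037, -0.1994, 0.1098]
tool_rot: [0.675, 0.738, 0.0, 0.001]
force: [-6.0, 0.7, 8.7]
finger_gap: 0.125
gripper_force: 80.0
```

```bash
python3 bay.py
```

```text
t 16.5 B [101.55   0.28  81.06] tilt/rot [-0.09 -0.09  0.11] F bay [-5.87  1.29  8.69] T [0.389 0.65  0.092] grip 79.97202157974243
```

Call:
drive_tool([
  [0,-0.001,0,0,0,0,-1],
  [0,-0.001,0,0,0,0,-1],
  [0,-0.001,0,0,0,0,-1],
  [0,0,0,0,0,0,-1],
  [0,0,0,0,0,0,-1],
])

```text
t: 17.0
tcp_pos: [0.5013, -0.1997, 0.1097]
tool_rot: [0.675, 0.738, 0.0, 0.002]
force: [-5.8, 1.4, 6.3]
finger_gap: 0.127
gripper_force: 79.8
```

```bash
python3 bay.py
```

```text
t 17.0 B [99.16  0.11 81.08] tilt/rot [-0.15 -0.12  0.12] F bay [-5.61  1.94  6.27] T [0.491 0.624 0.005] grip 79.75067496299744
```

Call:
drive_tool([
  [0,0,0,0,0,0,-0.7],
  [0,0,0,0,0,0,-0.65],
  [0,0,0,0,0,0,-0.6],
  [0,0,0,0,0,0,-0.5],
  [0,0,0,0,0,0,-0.4],
  [0,0,0,0,0,0,-0.3],
  [0,0,0,0,0,0,-0.2],
  [0,0,0,0,0,0,-0.1],
  [0,0,0,0,0,0,0],
  [0,0,0,0,0,0,0],
], newtons=20)

```text
t: 18.0
tcp_pos: [0.5013, -0.2007, 0.1088]
tool_rot: [0.675, 0.738, -0.0, 0.002]
force: [-0.4, 0.0, -0.1]
finger_gap: 0.501
gripper_force: 0.0
```

```bash
python3 bay.py; python3 w.py w5 >/dev/null; python3 sl.py w5
```

```text
t 18.0 B [99.14 -0.82 80.15] tilt/rot [-0.14 -0.19  0.1 ] F bay [-0.41  0.06 -0.07] T [0.001 0.023 0.015] grip 0.0
slope [-0.003  -0.0006  0.0224] 18567 plate tilt in tool deg -0.03 z at tool y 50,145 mm: [0.0224 0.0223]
y range [-0.0437  0.1235]
```

View pics/w5.png

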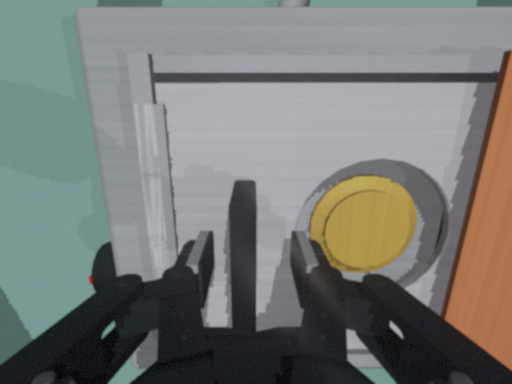

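The view shows the plate in the bay, with its front edge against the front wall and nose (col ~170), the handle at (243,250) and the fingers clear. I'll back straight up and verify.

Call:
drive_tool([
  [0,0,-0.005,0,0,0,0],
  [0,0,-0.01,0,0,0,0],
  [0,0,-0.02,0,0,0,0],
  [0,0,-0.03,0,0,0,0],
  [0,0,-0.04,0,0,0,0],
  [0,0,-0.04,0,0,0,0],
  [0,0,-0.03,0,0,0,0],
  [0,0,-0.01,0,0,0,0],
  [0,0,0,0,0,0,0],
  [0,0,0,0,0,0,0],
])

```text
t: 19.05
tcp_pos: [0.5, -0.1995, 0.2927]
tool_rot: [0.675, 0.738, -0.0, 0.001]
force: [0.9, -0.1, -0.2]
finger_gap: 0.501
gripper_force: 0.0
```

```bash
python3 w.py w6 >/dev/null; python3 - <<'E'
from h import *; from scipy.spatial.transform import Rotation as Ro
P=np.load('pics/w6.npy')*1000; I=np.load('pics/w6_im.npy').astype(int)
Q=Ro.from_euler('z',5.2,degrees=True).inv().apply(P.reshape(-1,3)-[554.2,-195.4,0]).reshape(P.shape)+[7,0,0]
x,y,z=Q[...,0],Q[...,1],Q[...,2]
h=(z>122)&(z<132)&(abs(y)<60)&(x<0)&(x>-110); print('handle',h.sum(),cv2.minAreaRect(np.c_[x[h],y[h]].astype(np.float32)),np.median(z[h]))
for y0 in(-75,-45,0,45,65):
  print(y0,[(x0,round(float(np.median(z[b])),1)) for x0 in(-98,-94,-88,-82,-70,-20,40,60,66) for b in[(abs(x-x0)<2)&(abs(y-y0)<8)] if b.sum()>20])
b=snap('top'); save('t2',b['image'])
E
```

```text
handle 683 ((-49.38842010498047, 0.5308914184570312), (69.51134490966797, 11.244479179382324), 89.64353942871094) 126.22903452466447
-75 [(-98, 92.3), (-94, 92.1), (-88, 86.5), (-82, 86.5), (-70, 86.6), (-20, 86.6), (40, 86.5), (60, 87.1), (66, 86.7)]
-45 [(-98, 92.3), (-94, 92.3), (-88, 86.4), (-82, 86.6), (-70, 86.4), (-20, 87.0), (40, 84.2), (60, 87.0), (66, 87.0)]
0 [(-98, 356.3), (-94, 353.0), (-88, 336.2), (-82, 334.0), (-70, 316.9), (-20, 86.5), (40, 79.2), (60, 71.4), (66, 70.2)]
45 [(-98, 92.4), (-94, 92.2), (-88, 86.5), (-82, 86.2), (-70, 86.4), (-20, 86.6), (40, 86.0), (60, 86.9), (66, 86.9)]
65 [(-98, 92.3), (-94, 92.5), (-88, 86.3), (-82, 86.3), (-70, 86.6), (-20, 86.5), (40, 86.9), (60, 86.8), (66, 86.6)]
```

View pics/w6.png

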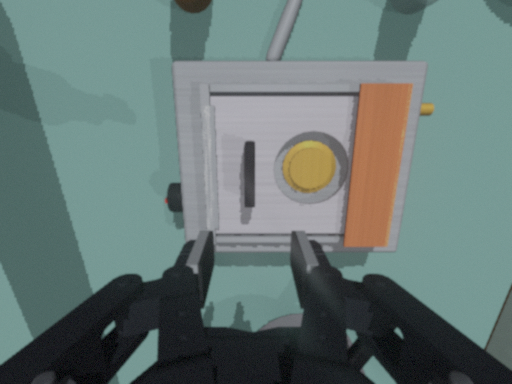

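View pics/t2.png

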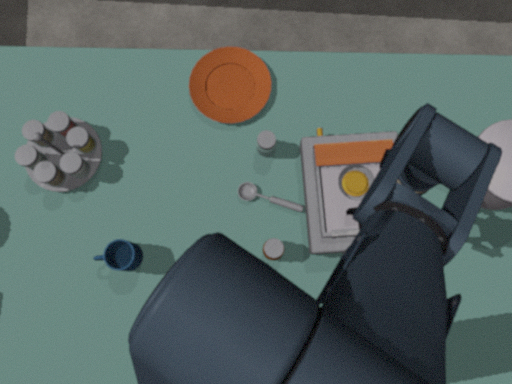

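The wrist view shows the plate flat in its bay: top at 86.5 mm everywhere, handle at (250,174), bay x -49.4 mm against -50 nominal, front edge under the nose. The top view shows the spoon (265,197), pots (266,142) and (273,249), and mug (122,255) where they were. I'm handing in.

```bash
python3 -c "
from station import manip
print(manip.sign_off())"
```

```text
the job is handed in; nothing more can be done
None
```

The spill plate is refitted: it lies flat in its bay with its front edge under the nose and back edge under the lip, released at about 18 s with contact forces under 20 N; the spoon, pots and mug were not moved.

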